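Lay the bench plane on its side and push it off the guitar mat

ROBOT

A 6-joint arm with a two-finger parallel gripper is mounted at the origin on the work surface. World frame = base frame: x ahead of the robot, y to its left, z up, the work surface at z = 0. Lengths are in m, angles in degrees, forces in N, time in s.
With the tool pointing down it reaches from about 0.4 to 0.825 m from the base axis. Payload 7 kg.
Tool frame: the origin (TCP) lies midway between the tips of the shut fingers; the grasp point (between the pads) lies r.grasp_offset behind it (r.grasp_offset is the distance from the TCP to the grasp point, in m); z points along the fingers, y is the direction in which the jaws open and shut (so a half turn about z gives the same grasp; the last joint's range is limited). The gripper opens to 88 mm and grips with 3 to 60 N. Pads are 19 mm wide; open, the fingers measure 130 mm over their backs; the gripper's body (78 mm by 193 mm) begins 47 mm behind the grasp point.
Start: joints at [84.402, 20.546, 0.682, 0, -70.136, -16.507], TCP at [0.254, 0.625, 0.227] pointing down, gripper open.
Joint ranges: [-176.03, 176.03], [-82.01, 121.73], [-58.28, 71.71], [-173.87, 95.51], [-174.79, -0.11], [-173.66, 173.66]. Speed limits (degrees/s): [136.94, 136.94, 172.46, 180, 180, 180].

INTERFACE

Orientations are given as [roll, pitch, yaw] about the fixed x, y, z axes, in that order (R = Rz(yaw) Ry(pitch) Rx(roll)).
In Python, from plant import status, imaging, r gives the robot as it stands.
- The arm moves only by the tool apply_moves, never from a script. Its argument "moves" is a list of rows, each a list of 6 numbers: the shift along the tool's x, y, z in units of 200 mm (1.0 is 200 mm), then the turn, a rotation vector about the tool's x, y, z in units of 90 degrees (1.0 is 90 degrees). In form: [[tx, ty, tz, rx, ry, rz], ...]. A call has 1 to 12 rows; each row is the pose to reach, as a shift and turn from the pose measured when the call began, along the tool's axes at that moment; what a row does not reach only later rows make up. A row lasts 1/8 s, in which the tool goes at most 62.5 mm and 10.7 degrees, less where a joint would pass 70% of its speed; a pose out of reach is approached as far as the arm can. A call with a number of a shift or a turn outside -1 to 1 is refused whole. A call with a gripper value outside its range is refused whole. "hand" is the closure, from -1 (fully open) to 1 (shut), set as the call begins (left out, the last holds). The fingers move at their own pace and stop on an object; "grip_force" is the grip in N (left out, the last holds). Time passes only in rows, so rows that repeat a pose let the fingers close. It gives the time, the measured TCP pose, the force and the opening at its end, in the units of the state.
- status.get_state(): the state, without advancing time (a new reading comes with each control period).
- imaging.capture(name): name is "scene" or "top"; returns (picture, depth): 400x640x3 uint8, blue, green, red; 400x640 float32, m along the optical axis (not along the pixel's ray), 0 where there is no reading.
- imaging.camera_info(name): a dict with "fx", "fy", "cx", "cy" (pixels), "T" (4x4, takes a point from camera to world coordinates). Camera axes: x right, y up, looking along -z (the intrinsics and any distortion apply to the point x, -y, -z); pixel columns grow to the right and rows downward; lengths in m; the calibration is good to about 2 mm. A picture is of the moment at which its call begins. camera_info takes no time and is no camera call.
- r.close_job(): hands the job in, once; it reports no verdict.
The state is a dict: "time_s": time; "joints": joint angles; "qd": joint speeds; "joint_torque": joint torques, N m; "tcp_pos": TCP position; "eef_rot": TCP orientation; "contact_force": force on the tool from outside, world axes, zero at the start; "moment": the same for the moment, N m; "gripper_width": finger opening in m.
Only numpy, scipy, OpenCV 4.12 (cv2) and the standard library are available. Lean on these libraries where they do the work, as an engineer would, in place of code of your own. Each camera call takes 0.05 s, during which the arm holds its last target.

TASK

The guitar is about to be laid back on the green mat, so clear the bench plane off it. Do not pick the plane up or drag it along on its sole, where the blade would cut the mat: push it over onto its side first, on the mat about where it stands, and then push it, lying on its side, right off the mat onto the bare bench on the side away from the guitar. Leave everything else where it is.

Things in the scene. Friction and masses are not known exactly. Their poses are not given: they have to be found in the camera images.
- plane: Small iron bench plane, loose, 0.75 to 1.0 kg, standing on its sole. Origin: centre of the sole's underside; x to the toe (front), y to its left, z up from the sole. Sole 200 (x) by 52 (y); flat sides at y = +-26, 46 high in the middle, 14 at the ends. On its side it is 52 high, rests on a flat side, its sole is an upright flat face 200 by 52, and it slides under 4 to 8 N
- plane_mid (a point): point in the middle of the plane, 25 above the middle of the sole (centre of mass 20 above it): pushed sideways high up, the plane tips (about 3 N) without sliding, and past about 55 degrees it falls onto its side by itself
- plane_toe (a point): middle of the front edge of the sole's underside, 100 ahead of the plane's origin
- plane_heel (a point): middle of the rear edge of the sole's underside, 100 behind the plane's origin
- tote_top (a point): highest point of the tote (dark wooden rear handle), at x = -84, 104 above the sole. The tote is 22 thick (y = -11..11); it spans x = -82 to -53 at heights 16 to 62, -87 to -58 at 62 to 82, -98 to -69 at 82 to 104
- knob_top (a point): top centre of the round wooden front knob (33 across), at x = 72, 63 above the sole. Between knob and tote the blade assembly, 42 wide, slopes up from the sole at x = 20 to x = -56, height 85
- mat: green rubber bench mat, 360 (x) by 380 (y) by 3 thick, fixed to the bench. Origin at the centre of its underside on the bench. The guitar lies on the bench on the mat's -y side, so y points away from the guitar and the edge to push the plane over is the one at y = +190. The bench beyond that edge is bare for 140 or more
- tin: closed round filler tin, 82 across, 57 high, on the bench between the mat and the guitar; origin under its centre
- spool_clamp: upright wooden spool clamp: two 48 wide discs on a steel rod, 138 high; origin under its centre
- sanding_block: wood and cork sanding block 115 by 62 by 36 high; origin under its centre
- heel_block: reddish-brown wooden block 100 by 58 by 45 high; origin under its centre
- glue: white glue bottle with an orange cap, 54 across, 150 high; origin under its centre
- tuners: brass strip of three tuning machines with white buttons, 108 by 50, about 40 high; origin under its middle
- screwdriver: screwdriver with an orange handle, 200 long, lying on the bench beyond the mat; origin under its middle

How it is judged:
By the outcome, as a careful person would: the job done as asked, in the order asked, and still so for the second after the job is handed in, with the robot touching nothing.
It also fails if it takes over 48 s, if anything falls off the work surface, if the arm or the gripper's body presses on something with over 40 N, if the wrist force passes 120 N, or if a joint passes its speed limit or range.

## Working session

There is one attempt and no reset: what is moved stays moved. The work goes in short steps, Python scripts to look and compute and a tool call to move; the robot and the scene stay as the last step left them, time stands still between calls to the robot, and variables do not carry over. Pictures are saved under pics/ and viewed, and the job is handed in when it is done.

Besides the shell and the picture viewer there is one more tool, called after "Request:" by a JSON object that holds its "fn" and its "kwargs". apply_moves: Moves the arm, as the interface text tells. Its arguments: {"type":"object","properties":{"moves":{"type":"array","items":{"type":"array","items":{"type":"number"}}},"hand":{"type":"number"},"grip_force":{"type":"number"}},"required":["moves"]}

```bash
ls; mkdir -p pics; python3 - <<'E'
from plant import status, imaging, r
import cv2,numpy as np
s=status.get_state(); print({k:np.round(v,3).tolist() for k,v in s.items()})
for n in ("scene","top"):
    p,d=imaging.capture(n); cv2.imwrite(f"pics/{n}0.png",p); np.save(f"pics/{n}0_d.npy",d)
    c=imaging.camera_info(n); print(n,{k:(np.round(v,4).tolist()) for k,v in c.items() if not isinstance(v,str)})
E
```

```text
pics
{'time_s': 0.0, 'joints': [84.404, 20.592, 0.635, -0.022, -70.137, -16.507], 'qd': [0.033, -0.033, -0.065, -0.028, 0.033, -0.105], 'joint_torque': [0.002, -58.272, 29.305, 6.997, 0.007, -0.0], 'tcp_pos': [0.254, 0.625, 0.226], 'eef_rot': [179.904, -0.007, -22.11], 'contact_force': [0.707, -1.106, -0.117], 'moment': [0.014, 0.03, -0.017], 'gripper_width': 0.088}
scene {'fx': 470.355, 'fy': 470.355, 'cx': 321.3023, 'cy': 197.9255, 'T': [[-0.6945, -0.4182, 0.5855, 1.3798], [0.7192, -0.4263, 0.5487, 0.8219], [0.0202, 0.8021, 0.5968, 0.895], [0.0, 0.0, 0.0, 1.0]]}
top {'fx': 374.9959, 'fy': 374.9959, 'cx': 327.4945, 'cy': 195.8366, 'T': [[0.0272, 0.9947, -0.0993, 0.4869], [-0.9996, 0.028, 0.0062, 0.0563], [0.009, 0.0991, 0.995, 1.2318], [0.0, 0.0, 0.0, 1.0]]}
```

View pics/scene0.png

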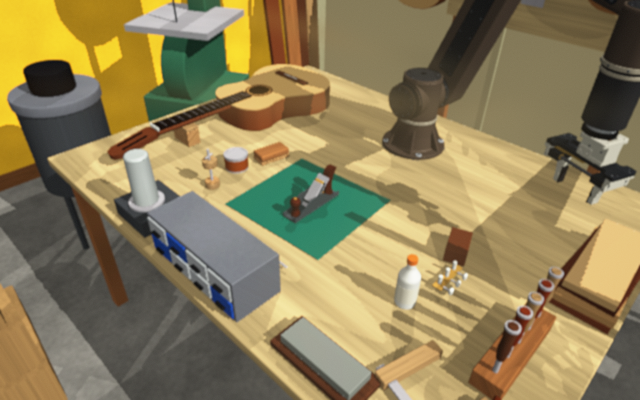

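View pics/top0.png

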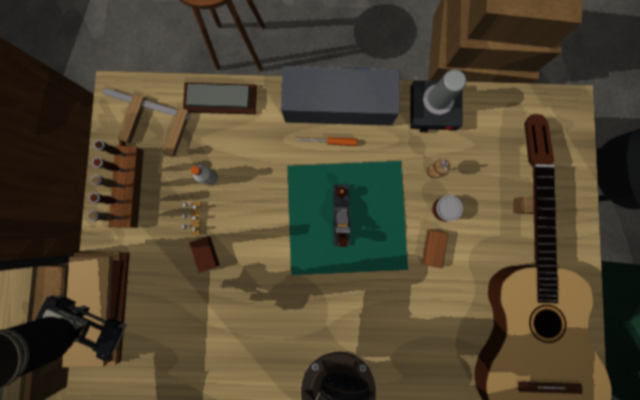

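The top view shows the mat with corners at about (288,164), (402,161), (407,269) and (291,273). The plane is at (342,215), with its knob at (342,191) and its tote at (342,240). Image left is world +y, away from the guitar. Next I'll measure these points.

```bash
cat > h.py <<'E'
import numpy as np,cv2
from plant import status,imaging,r
def ray(n,u,v):
    c=imaging.camera_info(n);T=np.array(c["T"])
    d=np.array([(u-c["cx"])/c["fx"],-(v-c["cy"])/c["fy"],-1.])
    return T[:3,3],T[:3,:3]@d
def onz(n,u,v,z):
    o,d=ray(n,u,v); return o+d*(z-o[2])/d[2]
def cloud(n,dep):
    c=imaging.camera_info(n);T=np.array(c["T"])
    v,u=np.mgrid[:400,:640]
    P=np.stack([(u-c["cx"])/c["fx"]*dep,-(v-c["cy"])/c["fy"]*dep,-dep],-1)
    return P@T[:3,:3].T+T[:3,3]
E
python3 - <<'E'
from h import *
p=cv2.imread("pics/top0.png");d=np.load("pics/top0_d.npy")
hsv=cv2.cvtColor(p,cv2.COLOR_BGR2HSV)
m=cv2.inRange(hsv,(65,80,25),(95,255,255));m[:140]=0;m[300:]=0;m[:,:270]=0;m[:,430:]=0
cs,_=cv2.findContours(m,0,2);c=max(cs,key=cv2.contourArea)
h=cv2.convexHull(c);a=cv2.approxPolyDP(h,6,True)[:,0];print(a.tolist())
W=np.array([onz("top",u,v,.003)[:2] for u,v in a]);print(W.round(4),W.mean(0), [np.linalg.norm(W[i]-W[i-1]).round(4) for i in range(len(W))])
for n in("top","scene"):
    d=np.load(f"pics/{n}0_d.npy");X=cloud(n,d)
    cen=W.mean(0)
    sel=(abs(X[...,0]-cen[0])<.15)&(abs(X[...,1]-cen[1])<.15)&(X[...,2]>.012)&(X[...,2]<.2)&(d>0)
    Q=X[sel];print(n,len(Q),Q.min(0).round(3),Q.max(0).round(3),Q.mean(0).round(3))
    print(cv2.minAreaRect(Q[:,:2].astype(np.float32)*1000))
    for lo,hi in((.05,.075),(.09,.12)):
        q=Q[(Q[:,2]>lo)&(Q[:,2]<hi)];print(lo,len(q),q.mean(0).round(4),q.min(0).round(3),q.max(0).round(3))
# blow-up
x=p[140:290,260:430];cv2.imwrite("pics/topz.png",cv2.resize(x,None,fx=4,fy=4,interpolation=2))
s=cv2.imread("pics/scene0.png")[140:270,210:410];cv2.imwrite("pics/scz.png",cv2.resize(s,None,fx=4,fy=4,interpolation=2))
E
```

```text
[[399, 161], [406, 268], [292, 274], [288, 166]]
[[ 0.7327 -0.1862]
 [ 0.382  -0.2118]
 [ 0.3532  0.1561]
 [ 0.7052  0.1823]] [ 0.54327569 -0.01489154] [np.float64(0.3695), np.float64(0.3517), np.float64(0.369), np.float64(0.353)]
top 702 [ 0.45  -0.025  0.012] [0.648 0.032 0.109] [0.539 0.004 0.058]
((549.5756225585938, 3.6204471588134766), (198.27362060546875, 51.95494842529297), 1.5588715076446533)
0.05 216 [0.5622 0.0041 0.0633] [ 0.492 -0.02   0.05 ] [0.636 0.028 0.075]
0.09 91 [0.4692 0.0007 0.1022] [ 0.453 -0.01   0.091] [0.495 0.011 0.109]
scene 1142 [ 0.448 -0.025  0.012] [0.654 0.036 0.111] [0.547 0.01  0.049]
((551.6442260742188, 4.289724349975586), (204.9227294921875, 57.84400177001953), 2.4181339740753174)
0.05 272 [0.5538 0.0094 0.0619] [ 0.467 -0.016  0.05 ] [0.641 0.031 0.075]
0.09 86 [0.4737 0.0033 0.1006] [ 0.453 -0.013  0.091] [0.491 0.015 0.111]
```

```bash
sleep 0
```

```text
(no output)
```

View pics/topz.png

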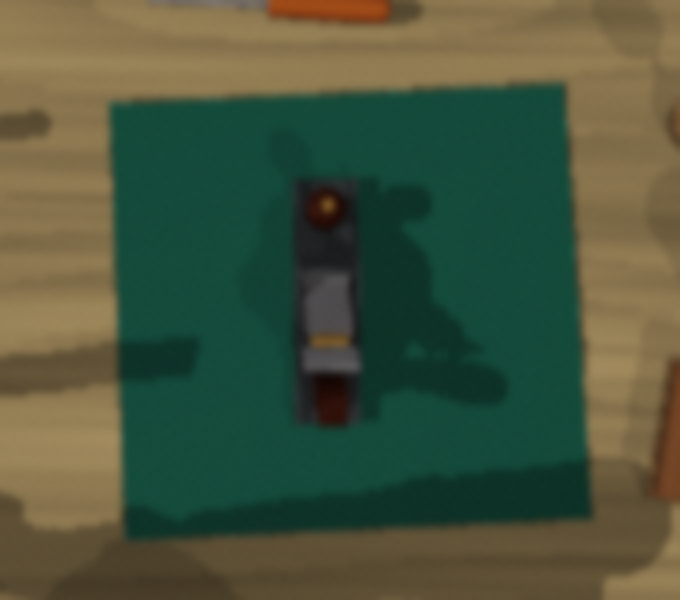

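View pics/scz.png

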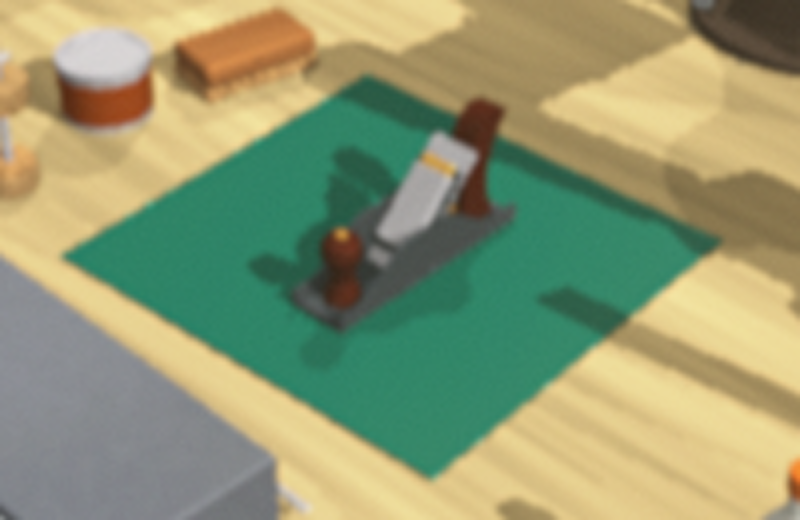

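```bash
python3 - <<'E'
from h import *
print(r.grasp_offset,[a for a in dir(r) if a[0]!='_'])
d=np.load("pics/top0_d.npy");X=cloud("top",d);p=cv2.imread("pics/top0.png")
g=(X[...,2]>.015)&(d>0)&(X[...,0]>.2)&(X[...,0]<.85)&(abs(X[...,1])<.6)
n,l,st,c=cv2.connectedComponentsWithStats(g.astype(np.uint8))
for i in range(1,n):
    if st[i,4]>15:
        q=X[l==i];print(st[i].tolist(),q.min(0).round(3),q.max(0).round(3))
# mat frame
M=np.array([.5433,-.0149])
s=np.load("pics/scene0_d.npy")
a=np.radians(4.25)
for P in([.5496,.0036],[.55,.004]):
    e=np.array(P)-M;print("plane in mat",e@[np.cos(a),np.sin(a)],e@[-np.sin(a),np.cos(a)])
E
```

```text
0.0188 ['Unreachable', 'close_job', 'grasp_offset']
[162, 118, 24, 38, 451] [0.728 0.526 0.016] [0.85  0.592 0.033]
[411, 123, 52, 9, 288] [ 0.829 -0.379  0.016] [ 0.85  -0.22   0.061]
[489, 124, 56, 214, 5033] [ 0.2   -0.6    0.015] [ 0.85  -0.472  0.11 ]
[326, 137, 31, 9, 212] [ 0.779 -0.041  0.015] [0.806 0.059 0.03 ]
[305, 139, 13, 2, 17] [0.792 0.088 0.015] [0.796 0.128 0.019]
[428, 158, 23, 19, 306] [ 0.68  -0.324  0.015] [ 0.727 -0.276  0.14 ]
[191, 165, 26, 20, 382] [0.634 0.411 0.016] [0.686 0.462 0.156]
[333, 185, 17, 61, 549] [ 0.453 -0.024  0.015] [0.644 0.032 0.109]
[337, 186, 10, 11, 83] [ 0.605 -0.009  0.016] [0.636 0.02  0.068]
[433, 195, 30, 26, 610] [ 0.538 -0.376  0.015] [ 0.618 -0.294  0.062]
[183, 201, 17, 34, 202] [0.473 0.461 0.015] [0.58  0.512 0.043]
[183, 213, 8, 5, 20] [0.526 0.49  0.019] [0.539 0.511 0.029]
[182, 224, 4, 5, 17] [0.491 0.503 0.019] [0.504 0.511 0.031]
[334, 226, 1, 20, 20] [0.45  0.023 0.015] [0.51  0.026 0.039]
[422, 229, 26, 39, 740] [ 0.39  -0.337  0.015] [ 0.51  -0.26   0.041]
[189, 236, 30, 36, 688] [0.359 0.392 0.015] [0.468 0.48  0.052]
[83, 315, 44, 38, 919] [0.2   0.522 0.223] [0.278 0.6   0.349]
[0, 319, 76, 69, 2964] [0.21  0.572 0.379] [0.3   0.6   0.594]
plane in mat 0.007653683234741618 0.017982244936109473
plane in mat 0.008082226704859639 0.018351501614071102
```

Request:
{"fn": "apply_moves", "kwargs": {"moves": [[0.9, 0.85, 0, 0, 0, 0], [0.9, 0.85, 0, 0, 0, 0], [0.9, 0.85, 0, 0, 0, 0], [0.9, 0.85, 0, 0, 0, 0], [0.9, 0.85, 0, 0, 0, 0], [0.9, 0.85, 0, 0, 0, 0]], "hand": -1}}

```text
time_s: 0.85
tcp_pos: [0.3568, 0.3997, 0.2261]
eef_rot: [179.9, -0.0, -22.2]
contact_force: [0.4, 0.9, -0.5]
gripper_width: 0.0874
```

Request:
{"fn": "apply_moves", "kwargs": {"moves": [[0.9, 0.85, 0, 0, 0, 0], [0.9, 0.85, 0, 0, 0, 0], [0.9, 0.85, 0, 0, 0, 0], [0.9, 0.85, 0, 0, 0, 0], [0.9, 0.85, 0, 0, 0, 0], [0.9, 0.85, 0, 0, 0, 0]]}}

```text
time_s: 1.6
tcp_pos: [0.4596, 0.1753, 0.226]
eef_rot: [179.9, 0.0, -22.2]
contact_force: [-0.5, 0.6, 1.0]
gripper_width: 0.0879
```

Request:
{"fn": "apply_moves", "kwargs": {"moves": [[0.9, 0.85, 0, 0, 0, 0.12], [0.9, 0.85, 0, 0, 0, 0.24], [0.9, 0.85, 0, 0, 0, 0.36], [0.9, 0.85, 0, 0, 0, 0.48], [0.9, 0.85, 0, 0, 0, 0.6], [0.9, 0.85, 0, 0, 0, 0.733], [0.9, 0.85, 0, 0, 0, 0.733], [0.9, 0.85, 0, 0, 0, 0.733]]}}

```text
time_s: 2.6
tcp_pos: [0.5624, -0.0488, 0.2261]
eef_rot: [180.0, -0.1, -87.8]
contact_force: [0.2, 0.3, 0.2]
gripper_width: 0.0875
```

Request:
{"fn": "apply_moves", "kwargs": {"moves": [[0.075, 0, 0.2, 0, 0, 0], [0.075, 0, 0.4, 0, 0, 0], [0.075, 0, 0.6, 0, 0, 0], [0.075, 0, 0.75, 0, 0, 0], [0.075, 0, 0.83, 0, 0, 0], [0.075, 0, 0.83, 0, 0, 0]]}}

```text
time_s: 3.35
tcp_pos: [0.5625, -0.0636, 0.0595]
eef_rot: [179.9, -0.1, -87.7]
contact_force: [-0.2, -0.3, 0.5]
gripper_width: 0.0875
```

```bash
cat > look.py <<'E'
import sys
from h import *
n=sys.argv[1]
s=cv2.imread if 0 else None
p,d=imaging.capture("scene");cv2.imwrite(f"pics/s{n}.png",cv2.resize(p[120:300,200:440],None,fx=3,fy=3,interpolation=2));np.save(f"pics/s{n}.npy",d)
E
python3 look.py 1; python3 -c "
from h import *;print(status.get_state()['tcp_pos'])"
```

```text
[ 0.56331614 -0.06359951  0.06053645]
```

View pics/s1.png

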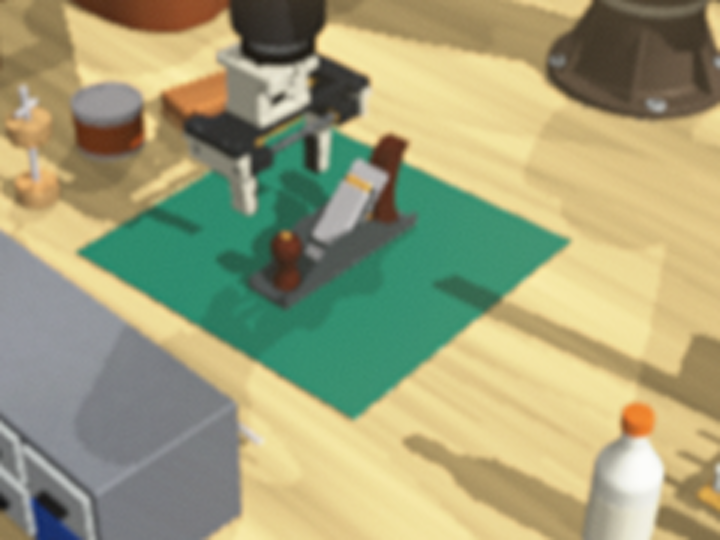

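The open fingers straddle the blade and knob on the guitar side, level with both and clear of the plane. I'll push slowly.

Request:
{"fn": "apply_moves", "kwargs": {"moves": [[-0.08, 0, 0, 0, 0, 0], [-0.14, 0, 0, 0, 0, 0], [-0.17, 0, 0, 0, 0, 0], [-0.19, 0, 0, 0, 0, 0], [-0.21, 0, 0, 0, 0, 0], [-0.23, 0, 0, 0, 0, 0], [-0.25, 0, 0, 0, 0, 0]]}}

```text
time_s: 4.28
tcp_pos: [0.5612, -0.0139, 0.0608]
eef_rot: [180.0, -0.1, -87.7]
contact_force: [-0.2, -3.1, 3.3]
gripper_width: 0.0875
```

```bash
python3 look.py 2
```

```text
(no output)
```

View pics/s2.png

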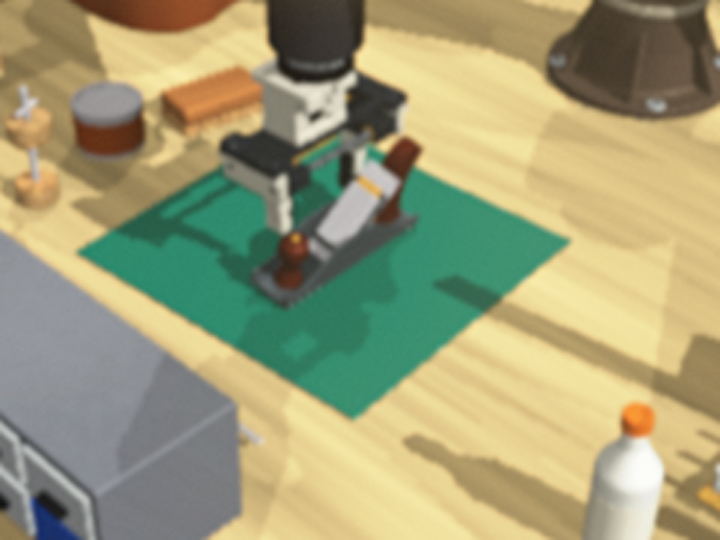

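It is tipping, with the left lower edge still in place and about 3 N on the tool. I'll continue.

Request:
{"fn": "apply_moves", "kwargs": {"moves": [[-0.02, 0, 0, 0, 0, 0], [-0.04, 0, 0, 0, 0, 0], [-0.06, 0, 0, 0, 0, 0], [-0.08, 0, 0, 0, 0, 0], [-0.1, 0, 0, 0, 0, 0], [-0.12, 0, 0, 0, 0, 0]]}}

```text
time_s: 5.08
tcp_pos: [0.5606, 0.0109, 0.0611]
eef_rot: [-180.0, -0.1, -87.7]
contact_force: [-1.9, -1.8, 5.9]
gripper_width: 0.0874
```

```bash
python3 look.py 3
```

```text
(no output)
```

View pics/s3.png

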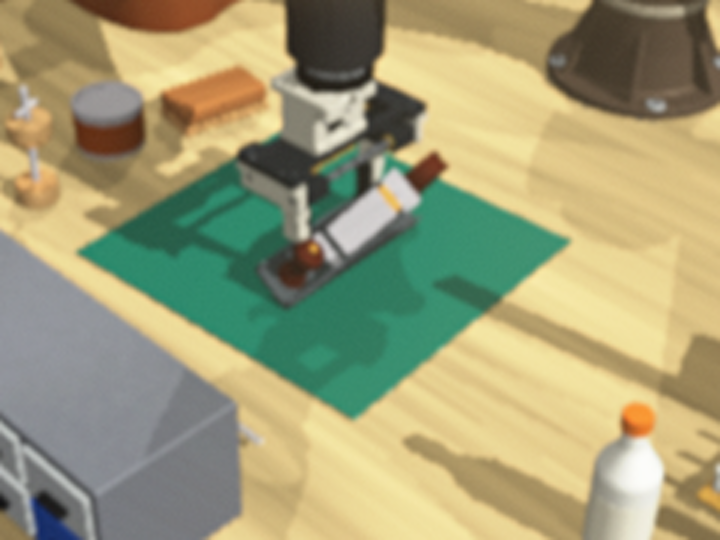

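The plane is at about 45°. I'll keep pushing until it goes over.

Request:
{"fn": "apply_moves", "kwargs": {"moves": [[-0.02, 0, 0, 0, 0, 0], [-0.04, 0, 0, 0, 0, 0], [-0.06, 0, 0, 0, 0, 0], [-0.08, 0, 0, 0, 0, 0], [-0.1, 0, 0, 0, 0, 0], [-0.12, 0, 0, 0, 0, 0]]}}

```text
time_s: 5.88
tcp_pos: [0.5602, 0.0361, 0.0616]
eef_rot: [-179.9, -0.0, -87.7]
contact_force: [-1.6, 0.2, 5.5]
gripper_width: 0.0876
```

```bash
python3 look.py 4
```

```text
(no output)
```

View pics/s4.png

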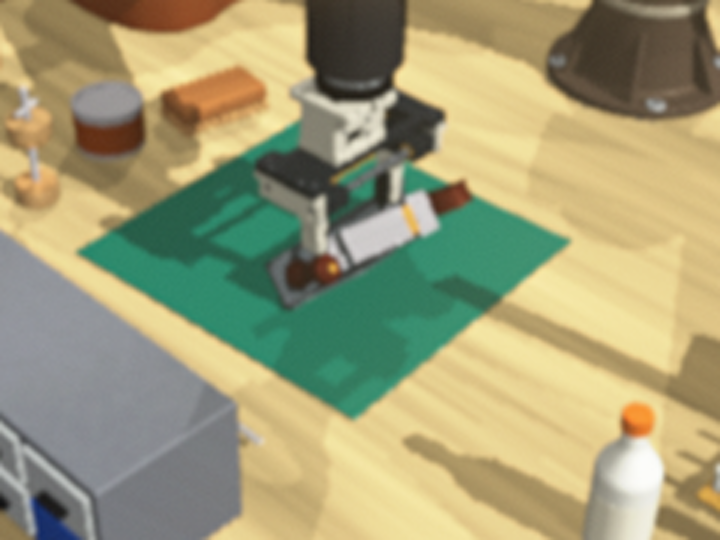

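Request:
{"fn": "apply_moves", "kwargs": {"moves": [[-0.03, 0, 0, 0, 0, 0], [-0.06, 0, 0, 0, 0, 0], [-0.09, 0, 0, 0, 0, 0], [-0.12, 0, 0, 0, 0, 0], [-0.12, 0, 0, 0, 0, 0]]}}

```text
time_s: 6.55
tcp_pos: [0.5593, 0.0609, 0.0614]
eef_rot: [-179.9, -0.0, -87.7]
contact_force: [0.2, -1.0, 0.5]
gripper_width: 0.0876
```

```bash
python3 look.py 5
```

```text
(no output)
```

View pics/s5.png

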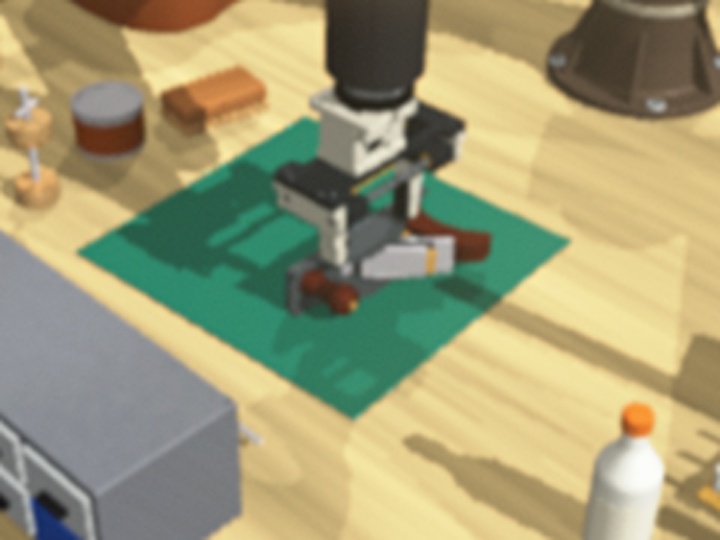

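It now lies on its side, with the sole facing the guitar. I'll lift, retreat behind the sole and measure it.

Request:
{"fn": "apply_moves", "kwargs": {"moves": [[0, 0, -0.12, 0, 0, 0], [0.1, 0, -0.15, 0, 0, 0], [0.3, 0, -0.15, 0, 0, 0], [0.5, 0, -0.15, 0, 0, 0], [0.55, 0, -0.15, 0, 0, 0]]}}

```text
time_s: 7.22
tcp_pos: [0.5628, -0.0521, 0.0911]
eef_rot: [-180.0, -0.0, -87.9]
contact_force: [1.1, 0.4, 0.1]
gripper_width: 0.0877
```

```bash
python3 look.py 6; cat > meas.py <<'E'
import sys
from h import *
n=sys.argv[1]
p,d=imaging.capture("top");cv2.imwrite(f"pics/t{n}.png",cv2.resize(p[120:300,200:440],None,fx=3,fy=3,interpolation=2))
tcp=status.get_state()['tcp_pos'];print(np.round(tcp,4))
M=np.array([.5433,-.0149]);a=np.radians(4.25);ex=np.array([np.cos(a),np.sin(a)]);ey=np.array([-ex[1],ex[0]])
for c,dd in(("top",d),("scene",np.load(f"pics/s{n}.npy"))):
    X=cloud(c,dd);s=(X[...,2]>.02)&(X[...,2]<.064)&(X[...,0]>.4)&(X[...,0]<.7)&(X[...,1]>tcp[1]+.013)&(X[...,1]<.38)&(dd>0)
    Q=X[s];q=Q[Q[:,2]>.044]
    print(c,len(Q),Q.min(0).round(3),Q.max(0).round(3),"ztop",np.median(q[:,2]).round(4))
    e=(Q[:,:2]-M);print(" mat y range",(e@ey).min().round(4),(e@ey).max().round(4),"x",(e@ex).min().round(4),(e@ex).max().round(4))
    # sole line: min y per x bin
    b=[];
    for x in np.arange(.44,.68,.01):
        k=q[abs(q[:,0]-x)<.005]
        if len(k)>2:b.append((x,k[:,1].min()))
    b=np.array(b)
    if len(b)>3:
        f=np.polyfit(b[:,0],b[:,1],1);res=b[:,1]-np.polyval(f,b[:,0]);k=abs(res)<.008;f=np.polyfit(b[k,0],b[k,1],1)
        print(" sole yaw",np.degrees(np.arctan(f[0])).round(2),"y at mid",np.polyval(f,b[:,0].mean()).round(4),"x range",b[0,0].round(3),b[-1,0].round(3))
E
python3 meas.py 6
```

```text
[ 0.5632 -0.0509  0.0911]
top 150 [0.451 0.028 0.028] [0.646 0.093 0.06 ] ztop 0.0549
 mat y range 0.043 0.105 x -0.0889 0.1062
 sole yaw 2.48 y at mid 0.0302 x range 0.45 0.65
scene 1178 [0.447 0.024 0.02 ] [0.651 0.131 0.06 ] ztop 0.0543
 mat y range 0.0398 0.1515 x -0.0934 0.1108
 sole yaw 2.06 y at mid 0.0297 x range 0.45 0.65
```

View pics/s6.png

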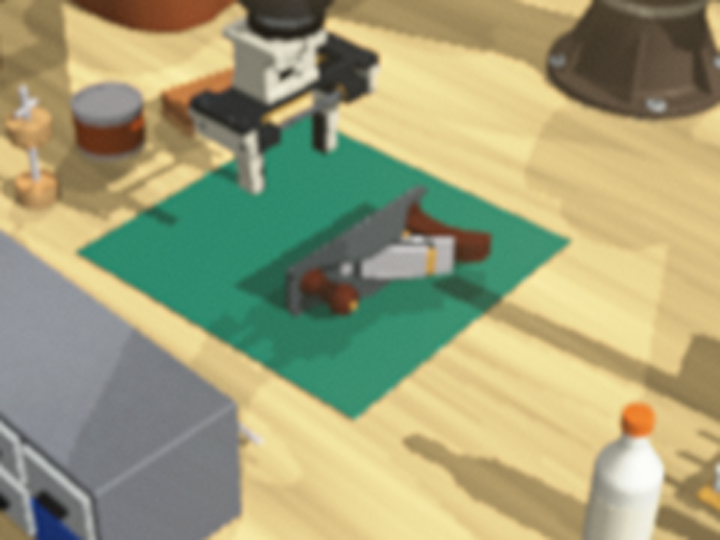

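View pics/t6.png

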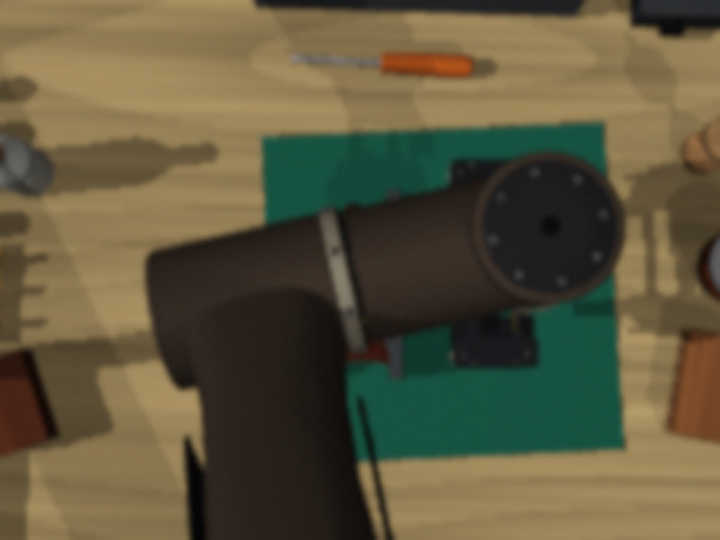

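Both views agree: the sole is at y≈0.030, its yaw is about 2.2° and its top edge is 0.0545 up (52 + 3 mm, as it should be). It didn't slide. I'll lower behind the sole and push both fingers flat against it.

Request:
{"fn": "apply_moves", "kwargs": {"moves": [[0, 0.055, 0.1, 0, 0, 0], [0, 0.055, 0.25, 0, 0, 0], [0, 0.055, 0.375, 0, 0, 0], [0, 0.055, 0.375, 0, 0, 0], [-0.15, 0.055, 0.375, 0, 0, 0], [-0.27, 0.055, 0.375, 0, 0, 0], [-0.33, 0.055, 0.375, 0, 0, 0], [-0.36, 0.055, 0.375, 0, 0, 0], [-0.4, 0.055, 0.375, 0, 0, 0], [-0.44, 0.055, 0.375, 0, 0, 0], [-0.48, 0.055, 0.375, 0, 0, 0]]}}

```text
time_s: 8.7
tcp_pos: [0.5489, 0.043, 0.0173]
eef_rot: [-179.9, -0.1, -87.9]
contact_force: [-0.2, -10.0, 7.6]
gripper_width: 0.0875
```

```bash
python3 look.py 7; python3 meas.py 7
```

```text
[0.549  0.0439 0.017 ]
top 86 [0.447 0.059 0.028] [0.631 0.15  0.056] ztop 0.0466
 mat y range 0.0805 0.1719 x -0.0905 0.0957
scene 1150 [0.447 0.057 0.02 ] [0.65  0.156 0.06 ] ztop 0.0543
 mat y range 0.0645 0.1769 x -0.0853 0.1123
 sole yaw 0.22 y at mid 0.0584 x range 0.45 0.65
```

View pics/s7.png

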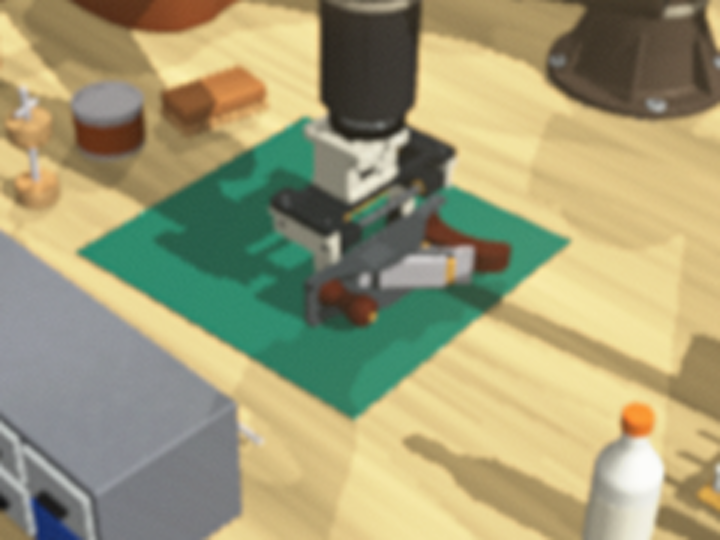

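It is sliding squarely on its side (force ~10 N). I'll continue toward TCP y≈0.19.

Request:
{"fn": "apply_moves", "kwargs": {"moves": [[-0.04, 0, 0, 0, 0, 0], [-0.08, 0, 0, 0, 0, 0], [-0.12, 0, 0, 0, 0, 0], [-0.16, 0, 0, 0, 0, 0], [-0.2, 0, 0, 0, 0, 0], [-0.24, 0, 0, 0, 0, 0], [-0.28, 0, 0, 0, 0, 0], [-0.32, 0, 0, 0, 0, 0], [-0.36, 0, 0, 0, 0, 0], [-0.4, 0, 0, 0, 0, 0]]}}

```text
time_s: 10.05
tcp_pos: [0.5455, 0.1228, 0.0172]
eef_rot: [-180.0, -0.1, -87.9]
contact_force: [0.0, -8.0, 3.7]
gripper_width: 0.0878
```

```bash
python3 look.py 8; python3 meas.py 8
```

```text
[0.5456 0.1237 0.0171]
top 49 [0.442 0.139 0.031] [0.481 0.226 0.056] ztop 0.0532
 mat y range 0.1612 0.2475 x -0.0867 -0.0483
scene 1216 [0.441 0.137 0.02 ] [0.646 0.236 0.06 ] ztop 0.0543
 mat y range 0.1442 0.2563 x -0.0902 0.1144
 sole yaw 0.62 y at mid 0.1379 x range 0.45 0.64
```

View pics/s8.png

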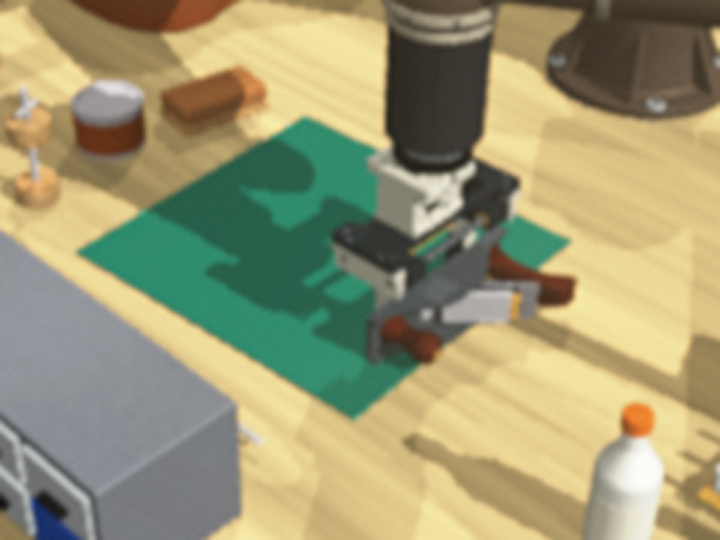

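Request:
{"fn": "apply_moves", "kwargs": {"moves": [[-0.04, 0, 0, 0, 0, 0], [-0.08, 0, 0, 0, 0, 0], [-0.12, 0, 0, 0, 0, 0], [-0.16, 0, 0, 0, 0, 0], [-0.2, 0, 0, 0, 0, 0], [-0.24, 0, 0, 0, 0, 0], [-0.28, 0, 0, 0, 0, 0], [-0.31, 0, 0, 0, 0, 0], [-0.34, 0, 0, 0, 0, 0], [-0.35, 0, 0, 0, 0, 0], [-0.35, 0, 0, 0, 0, 0]]}}

```text
time_s: 11.52
tcp_pos: [0.5429, 0.1938, 0.0169]
eef_rot: [-180.0, -0.1, -87.8]
contact_force: [0.8, -3.9, -2.4]
gripper_width: 0.0878
```

```bash
python3 look.py 9; python3 meas.py 9
```

```text
[0.5429 0.1935 0.0169]
top 94 [0.44  0.207 0.028] [0.496 0.299 0.056] ztop 0.0547
 mat y range 0.2249 0.3208 x -0.0834 -0.0307
scene 1248 [0.439 0.207 0.02 ] [0.645 0.309 0.058] ztop 0.0531
 mat y range 0.2159 0.3288 x -0.0858 0.1188
 sole yaw 1.34 y at mid 0.2087 x range 0.44 0.64
```

View pics/s9.png

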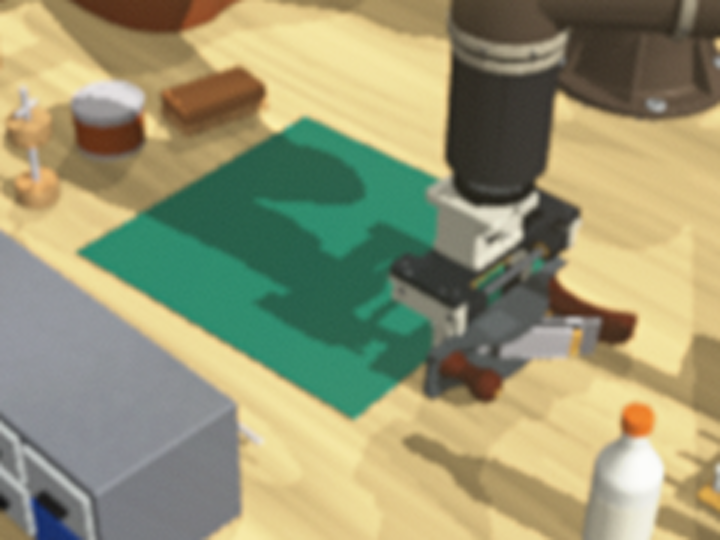

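Request:
{"fn": "apply_moves", "kwargs": {"moves": [[0.08, 0, 0, 0, 0, 0], [0.2, 0, 0, 0, 0, 0], [0.25, 0, -0.2, 0, 0, 0], [0.3, 0, -0.5, 0, 0, 0], [0.5, 0, -0.9, 0, 0, 0], [0.8, 0, -0.9, 0, 0, 0], [1.0, 0, -0.9, 0, 0, 0], [1.0, 0, -0.9, 0, 0, 0]]}}

```text
time_s: 12.62
tcp_pos: [0.55, -0.0102, 0.1983]
eef_rot: [-179.8, -0.1, -88.1]
contact_force: [-0.3, 0.2, -1.0]
gripper_width: 0.0877
```

Request:
{"fn": "apply_moves", "kwargs": {"moves": [[0.3, 0, 0, 0, 0, 0], [0.6, 0, 0, 0, 0, 0], [0.9, 0, 0, 0, 0, 0], [0.9, 0, 0, 0, 0, 0], [0.9, 0, 0, 0, 0, 0]]}}

```text
time_s: 13.25
tcp_pos: [0.5554, -0.1907, 0.1982]
eef_rot: [-179.8, -0.0, -88.2]
contact_force: [-0.1, -0.3, -0.8]
gripper_width: 0.088
```

```bash
python3 look.py 10; sed -i 's/tcp\[1\]+.013/.15/' meas.py; python3 meas.py 10
```

```text
[ 0.5558 -0.1894  0.1985]
top 1126 [0.44  0.198 0.02 ] [0.638 0.303 0.057] ztop 0.0511
 mat y range 0.2138 0.3241 x -0.0848 0.1116
 sole yaw 2.34 y at mid 0.2026 x range 0.44 0.64
scene 1281 [0.44  0.199 0.02 ] [0.645 0.305 0.057] ztop 0.0517
 mat y range 0.2136 0.3256 x -0.0859 0.1181
 sole yaw 2.28 y at mid 0.2034 x range 0.44 0.64
```

View pics/s10.png

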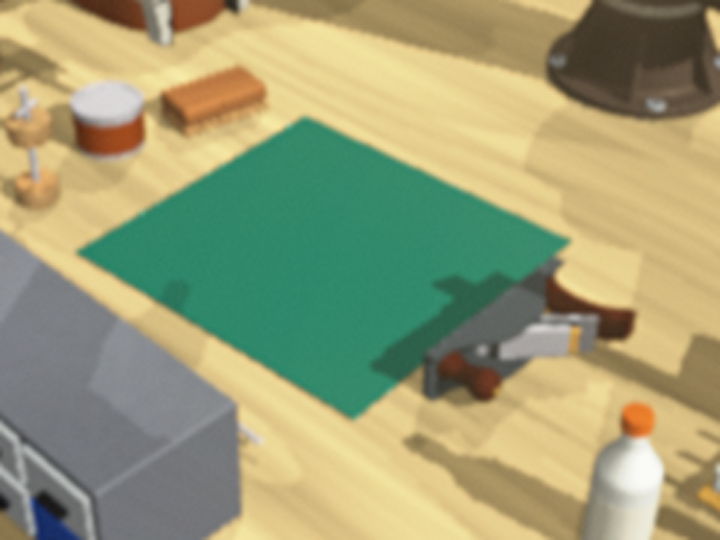

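View pics/t10.png

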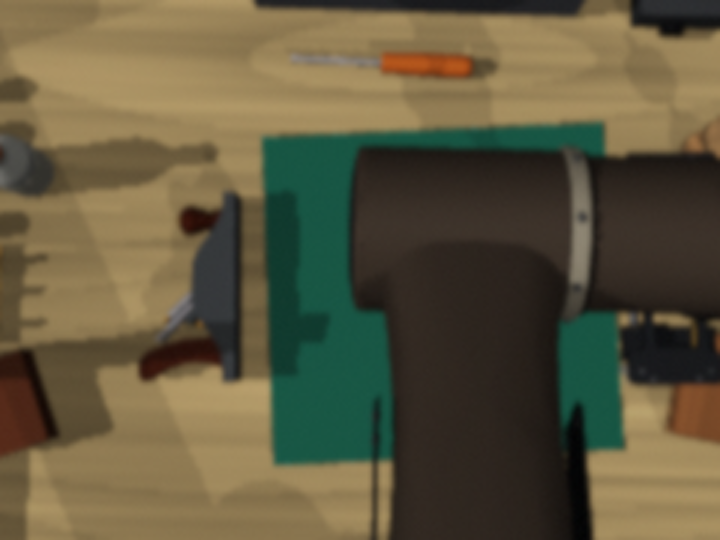

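The plane lies on its side on bare bench, about 20 mm past the mat edge (sole at columns 235-240, mat edge at 262-270 in the top crop). Its top is at 0.0515, which matches 52 mm on the bench. The gripper is clear, so I'm handing in.

```bash
python3 -c "
from plant import r
print(r.close_job())"
```

```text
the job is handed in; nothing more can be done
None
```

The bench plane is off the mat and lying on its side on the bare bench, on the side away from the guitar. I handed the job in at about 13.4 s of the 48 s.

- **Tipping:** I pushed the plane over sideways with the open fingers, high up on the blade and knob (about 3 N at first). It fell onto its left side where it stood; the sole then measured y ≈ 0.030, so it had not slid.
- **Pushing off:** I pushed the upright sole with both fingertips, reading about 10 N at most, over the mat's +y edge, then backed away.
- **Last checks:** Both cameras agree that the plane's top is 51–52 mm above the bench, so it lies flat on its side. Its nearest part is at about 0.214 in the mat's y, roughly 20 mm past the edge at 0.190. Its furthest part is at about 0.325, just inside the strip stated to be bare (to 0.330).
- **Other objects:** Nothing else appears to have moved in the closing pictures. I judged that by eye. In the last top view the arm hid part of the mat, and those crops left out the guitar.
- **Disagreements:** The sole angle read 0.2° to 1.3° while the gripper partly hid it. It read 2.3° in both views once clear. The mat outline measured about 352 by 369 mm instead of 360 by 380, so the mat edge is uncertain by about 5 mm, well within the 20 mm gap.

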